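Tip the bearing caps into the wash pan

ROBOT

A 6-joint arm with a two-finger parallel gripper is mounted at the origin on the work surface. World frame = base frame: x ahead of the robot, y to its left, z up, the work surface at z = 0. Lengths are in mm, angles in rad, forces in N, time in s.
With the tool pointing down it reaches from about 300 to 875 mm from the base axis. Payload 6.4 kg.
Tool frame: the origin (TCP) lies on the centre line of the jaws, within the pads' length; the fingertips stand finger_overhang ahead of it and the grasp point (between the pads) lies 8 mm behind it (finger_overhang is the distance from the TCP to the fingertips, in mm); z points along the fingers, y is the line along which they close (so a half turn about z gives the same grasp; the last joint's range is limited). The gripper opens to 88 mm and grips with 3 to 60 N. Pads are 18 mm wide; open, the fingers measure 123 mm over their backs; the gripper's body (75 mm by 187 mm) begins 45 mm behind the grasp point.
Start: joints at [1.129, 0.181, 1.607, -0, 1.354, -0.206], TCP at [134.319, 559.106, 249.714] pointing down, gripper open.
Joint ranges: [-2.99, 2.99], [-0.89, 2.07], [0.3, 2.58], [-1.14, 4.28], [0, 2.63], [-3.12, 3.12]. Speed limits (rad/s): [2.57, 2.57, 3.01, 3.14, 3.14, 3.14].

INTERFACE

Orientations are given as a rotation vector (axis times angle).
In Python, from cell import get_obs, read_camera, camera_model, sign_off, search_frame, regions_of, finger_overhang gives the robot as it stands. The module is installed in compiled form; this text tells all that it offers.
- The arm moves only by the shell command python3 -m creep 'ROWS' [FORCE]. ROWS is a JSON object of lists of equal length, an entry for each row: "turn": the turn, a rotation vector about the tool's x, y, z in rad, a list of three; "linear": the shift along the tool's x, y, z in mm, a list of three; "fingers": the closure, from 0 (fully open) to 1 (shut). In form: {"turn": [[ax, ay, az], ...], "linear": [[dx, dy, dz], ...], "fingers": [fingers, ...]}. A call has 1 to 20 rows; each row shifts and turns the commanded pose from where the row before left it, along the tool's axes as they then stand; what a row does not reach is not made up. A row lasts 1/8 s, in which the tool goes at most 62.5 mm and 10.7 degrees, less where a joint would pass 70% of its speed; a pose out of reach is approached as far as the arm can. A call is refused whole if a number of a shift passes 62.5 or a number of a turn 0.188, either way. A call with a gripper value outside its range is refused whole. The fingers move at their own pace and stop on an object; FORCE is the grip in N (left out, the last holds). Time passes only in rows, so rows that do not move let the fingers close. It gives the time, the measured TCP pose, the force, the opening and the grip force at its end, in the units of the state.
- get_obs(): the state, without advancing time (a new reading comes with each control period).
- read_camera(name): name is "side" or "top"; returns (picture, depth): 480x640x3 uint8, red, green, blue; 480x640 float32, mm along the optical axis (not along the pixel's ray), 0 where there is no reading.
- camera_model(name): a dict with "fx", "fy", "cx", "cy" (pixels), "D" ([k1, k2, p1, p2, k3] as OpenCV has them; the pictures are not rectified), "world_to_cam" (4x4, takes a point from world to camera coordinates). Camera axes: x right, y down, z forward; pixel columns grow to the right and rows downward; lengths in mm; the calibration is good to about 2 mm. A picture is of the moment at which its call begins. camera_model takes no time and is no camera call.
- sign_off(): hands the job in; it is judged then, once.
Trained networks look in the newest picture that a camera, given by its name, has taken for a name from the list of things; names that differ only in an ending like _2 or _b are one class to them, and where a whole thing is asked for, a point or a joint stands for the part that bears it (a point fixed in the world has none). Each returns a list of dicts, best first, with "p" (0 to 1); they miss things now and then, are a little off and sometimes report something else, mostly with a low value. They report only what shows in the picture. A call takes as long as a camera call.
- search_frame(camera, label): "extent" ([left, top, right, bottom] in pixels, round what is visible of it).
- regions_of(camera, label): "mask" (480x640 bool, what is visible of it) and "extent" ([left, top, right, bottom] in pixels, round what is visible of it).
The state is a dict: "time_s": time; "joint_pos": joint angles; "joint_velocities": joint speeds; "joint_efforts": joint torques, N m; "ee_pos": TCP position; "ee_rot": TCP orientation; "contact_force": force on the tool from outside, world axes, zero at the start; "torque": the same for the moment, N m; "opening": opening from 0.0 (shut) to 1.0 (fully open); "finger_force": force on a finger pad.
Only numpy, scipy, OpenCV 4.12 (cv2) and the standard library are available. Lean on these libraries where they do the work, as an engineer would, in place of code of your own. Each camera call takes 0.05 s, during which the arm holds its last target. There are 200 camera calls.

TASK

Pick up the aluminium tray by its upright wooden grip with the two bearing caps on it, carry it over to the round steel wash pan (not the white rectangular tub) and tip it so that both caps slide off the open front edge into the pan. Then set the empty tray back down flat on the bench and let go of it; leave the pan standing flat on the bench.

Things in the scene. Friction and masses are not known exactly. Their poses are not given: they have to be found in the camera images.
- tray_grip (a point): Middle of the upright wooden grip plate on an aluminium tray (150 x 110 mm, 0.28 kg). Tray axes: z up, -x to its open front edge, facing the robot within 40 deg. Plate 14 mm thick (x), 60 wide (y), top 22 above this point; fingers close along x. Point is 66 mm above the tray's underside, 117 behind the front edge, 33 ahead of the back. Floor 3 mm thick; side and back walls 25 high, no front wall.
- cap_a_mid (a point): Centre of a dark steel bearing cap, a loose saddle-shaped block 54 x 20 x 24 mm (x, y, z) with an opening underneath, about 0.09 kg, z up. Starts on the tray in front of and lower than the grip, its top 27 mm above the tray's underside. It slides off once the tray is tipped front-down by about 25 degrees; 45 degrees is ample.
- cap_b_mid (a point): Centre of the other bearing cap, the same as the first, beside it on the tray.
- pan_floor (a point): Centre of the inner floor of the round steel wash pan (4 mm above the bench), z up. The pan is open-topped, 60 mm high, 210 mm across at the rim and 170 mm across at the foot, with 4 mm walls; loose, 0.8 kg. It stands left or right of the tray; a white rectangular tub (210 x 160 x 65 mm) stands on the other side.

How it is judged:
By the outcome, as a careful person would: the job done as asked, in the order asked, and still so for the second after the job is handed in, with the robot touching nothing.
It also fails if it takes over 58 s, if anything falls off the work surface, if the arm or the gripper's body presses on something with over 40 N, if the wrist force passes 120 N, or if a joint passes its speed limit or range.

## Working session

There is one attempt and no reset: what is moved stays moved. The work goes in short steps, Python scripts to look and compute and a shell command to move; the robot and the scene stay as the last step left them, time stands still between calls to the robot, and variables do not carry over. Pictures are saved under pics/ and viewed, at most 10 in all, crops included, and the job is handed in when it is done.

```bash
mkdir -p pics
cat > h.py <<'E'
import numpy as np, cv2
from cell import *
from scipy.spatial.transform import Rotation as R
def cloud(cam,depth,mask):
    m=camera_model(cam); K=np.array([[m['fx'],0,m['cx']],[0,m['fy'],m['cy']],[0,0,1]])
    v,u=np.nonzero(mask&(depth>0)); z=depth[v,u].astype(float)
    n=cv2.undistortPoints(np.stack([u,v],1).astype(float)[:,None],K,np.array(m['D']))[:,0]
    P=np.c_[n*z[:,None],z]; T=np.linalg.inv(np.array(m['world_to_cam']))
    return P@T[:3,:3].T+T[:3,3]
E
python3 - <<'E'
from h import *
o=get_obs(); print(o['time_s'],o['ee_pos'],o['ee_rot'],finger_overhang, R.from_rotvec(o['ee_rot']).as_matrix().round(3))
for c in ('top','side'):
    p,d=read_camera(c); cv2.imwrite(f'pics/{c}0.png',p[:,:,::-1]); 
    m=camera_model(c); print(c,np.linalg.inv(np.array(m['world_to_cam'])).round(2).tolist())
    for l in ('tray_grip','cap_a_mid','pan_floor'):
        for r in regions_of(c,l)[:3]:
            P=cloud(c,d,r['mask']); print(c,l,round(r['p'],2),np.round(r['extent']),len(P),np.median(P,0).round(0),np.percentile(P,2,axis=0).round(0),np.percentile(P,98,axis=0).round(0))
E
```

```text
0.0 [134.08965794 558.6256091  248.8291767 ] [-3.69454218e-01 -3.11923550e+00  2.58355442e-03] 11.0 [[-0.972  0.234 -0.001]
 [ 0.234  0.972 -0.002]
 [ 0.    -0.002 -1.   ]]
top [[-0.01, -0.99, 0.12, 420.99], [-1.0, 0.01, -0.02, -0.38], [0.01, -0.12, -0.99, 863.56], [0.0, 0.0, 0.0, 1.0]]
top tray_grip 0.78 [304. 206. 389. 299.] 4343 [517. -63.   3.] [ 432. -128.   -1.] [584.  -0.  88.]
top cap_a_mid 0.66 [317. 238. 337. 270.] 291 [499. -32.  27.] [476. -47.  24.] [522. -18.  29.]
top pan_floor 0.68 [458. 233. 576. 353.] 11369 [ 424. -374.    5.] [ 330. -451.    0.] [ 520. -271.   60.]
side [[0.8, -0.36, 0.48, 128.18], [-0.6, -0.45, 0.66, -549.07], [-0.02, -0.82, -0.58, 534.06], [0.0, 0.0, 0.0, 1.0]]
side tray_grip 0.56 [278. 226. 386. 315.] 4075 [524. -80.  14.] [ 428. -134.    2.] [577.   8.  90.]
side cap_a_mid 0.6 [301. 259. 335. 277.] 494 [500. -36.  27.] [475. -52.   5.] [524. -16.  31.]
side pan_floor 0.6 [339. 334. 521. 479.] 20873 [ 443. -347.    7.] [ 333. -446.    4.] [ 522. -258.   62.]
```

View pics/top0.png

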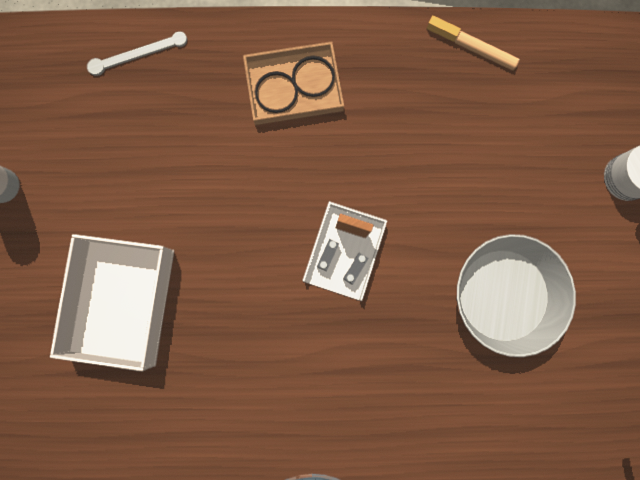

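View pics/side0.png

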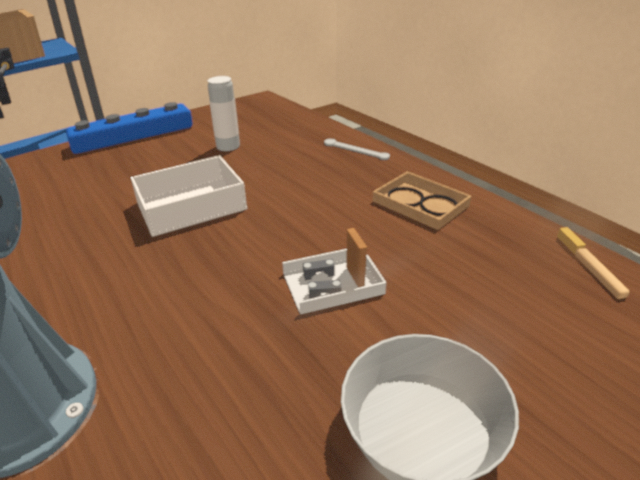

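The top view shows the tray at about (345,250) with its grip at (355,225), the caps at (328,255) and (356,268), the round pan at (516,296) and the white tub at left. The side view agrees. Next I'll measure the tray yaw, the grip and the pan rim.

Run:
```python
from h import *
for c in ('top','side'):
    p,d=read_camera(c)
    m=regions_of(c,'tray_grip')[0]['mask']; m=cv2.dilate(m.astype(np.uint8),np.ones((9,9)))>0
    P=cloud(c,d,m); g=P[P[:,2]>78]; g2=P[P[:,2]>45]
    for q in (g,g2): print(c,'grip',len(q),cv2.minAreaRect(q[:,:2].astype(np.float32)),q[:,2].max(),np.median(q,0).round(1))
    w=P[(P[:,2]>18)&(P[:,2]<27)]
    m2=regions_of(c,'tray_grip')[0]['mask']; Q=cloud(c,d,m2); print('tray',cv2.minAreaRect(Q[(Q[:,2]<35)][:,:2].astype(np.float32)))
    m=regions_of(c,'pan_floor')[0]['mask'];P=cloud(c,d,m); r=P[(P[:,2]>55)&(P[:,2]<68)]
    A=np.c_[2*r[:,:2],np.ones(len(r))]; s=np.linalg.lstsq(A,(r[:,:2]**2).sum(1),rcond=None)[0]
    print('pan',s[:2],np.sqrt(s[2]+s[:2]@s[:2]),len(r))
    for x in regions_of(c,'cap_a_mid'): 
        Q=cloud(c,d,x['mask']); print('cap',x['p'],np.median(Q,0).round(),cv2.minAreaRect(Q[:,:2].astype(np.float32)))
```

```text
top grip 320 ((546.863037109375, -76.5545654296875), (59.57490921020508, 14.491434097290039), 71.3362045288086) 91.60212054982617 [546.2 -75.9  86.8]
top grip 432 ((546.7591552734375, -76.51224517822266), (59.60923385620117, 14.656131744384766), 71.48326873779297) 91.60212054982617 [544.5 -75.2  86.1]
tray ((509.6942138671875, -65.1106948852539), (114.78937530517578, 155.7823944091797), 70.94462585449219)
pan [ 424.43266549 -353.73944221] 101.43410055650314 1074
cap 0.68 [499. -32.  26.] ((499.4368591308594, -32.14077377319336), (21.964763641357422, 53.76222229003906), 63.54764938354492)
side grip 263 ((547.8272705078125, -77.65022277832031), (59.836448669433594, 14.779891014099121), 69.87547302246094) 91.7381519793824 [544.5 -81.3  89. ]
side grip 574 ((547.3535766601562, -77.85343933105469), (60.592323303222656, 14.961660385131836), 68.93052673339844) 91.7381519793824 [541.8 -86.   76.1]
tray ((512.6207275390625, -48.49188232421875), (145.2803497314453, 149.3234100341797), 71.5976791381836)
pan [ 424.02978259 -354.79399015] 101.30021288104683 2321
cap 0.68 [500. -36.  27.] ((508.7436828613281, -26.440956115722656), (41.59833526611328, 62.01759338378906), 65.48788452148438)
```

```bash
python3 -m creep '{"turn":[[0,0,0.139],[0,0,0.139],[0,0,0.139],[0,0,0.139],[0,0,0.139],[0,0,0.139],[0,0,0.139],[0,0,0.139],[0,0,0.139],[0,0,0.139],[0,0,0.139],[0,0,0.138]],"linear":[[0,0,0],[0,0,0],[0,0,0],[0,0,0],[0,0,0],[0,0,0],[0,0,0],[0,0,0],[0,0,0],[0,0,0],[0,0,0],[0,0,0]],"fingers":[0,0,0,0,0,0,0,0,0,0,0,0]}' 55
python3 -m creep '{"turn":[[0,0,0],[0,0,0],[0,0,0],[0,0,0],[0,0,0],[0,0,0],[0,0,0],[0,0,0],[0,0,0],[0,0,0],[0,0,0],[0,0,0],[0,0,0],[0,0,0],[0,0,0],[0,0,0]],"linear":[[-31,40,0],[-31,40,0],[-31,40,0],[-31,40,0],[-31,40,0],[-31,40,0],[-31,40,0],[-31,40,0],[-31,40,0],[-31,40,0],[-31,40,0],[-31,40,0],[-31,40,0],[-31,40,0],[-31,40,0],[0,0,0]],"fingers":[0,0,0,0,0,0,0,0,0,0,0,0,0,0,0,0]}'
cat > g.py <<'E'
from h import *
o=get_obs(); M=R.from_rotvec(o['ee_rot']).as_matrix(); print(o['time_s'],o['joint_pos'],M.round(3))
print('shift to grip in tool axes',M.T@(np.array([547.2,-77,55])-o['ee_pos']),'yaw of tool y',np.degrees(np.arctan2(M[1,1],M[0,1])))
E
python3 g.py
```

```text
time_s: 2.4
ee_pos: [134.3, 559.1, 249.7]
ee_rot: [-2.562, -1.818, 0.0]
contact_force: [0.1, 0.4, -0.5]
opening: 0.996
finger_force: 0.0
time_s: 4.4
ee_pos: [551.1, -79.0, 249.4]
ee_rot: [2.561, 1.819, -0.0]
contact_force: [-0.3, 0.2, -0.6]
opening: 1.001
finger_force: 0.0
4.4 [-3.55275816e-01  1.40440374e-01  1.65390583e+00 -4.34981882e-04
  1.34699731e+00 -1.94567527e-02] [[ 0.329  0.944  0.   ]
 [ 0.944 -0.329 -0.   ]
 [-0.     0.    -1.   ]]
shift to grip in tool axes [  0.64722745  -4.38108864 194.37711623] yaw of tool y -19.235483832464666
```

```bash
python3 -m creep '{"turn":[[0,0,0],[0,0,0],[0,0,0],[0,0,0],[0,0,0],[0,0,0],[0,0,0],[0,0,0],[0,0,0],[0,0,0]],"linear":[[0.5,-4,30],[0,0,30],[0,0,30],[0,0,30],[0,0,25],[0,0,20],[0,0,15],[0,0,10],[0,0,4],[0,0,0]],"fingers":[0,0,0,0,0,0,0,0,0,0]}'
python3 g.py
python3 - <<'E'
from h import *
p,d=read_camera('side'); cv2.imwrite('pics/s1.png',cv2.resize(p[150:350,220:470,::-1],None,fx=3,fy=3))
E
```

```text
time_s: 5.65
ee_pos: [546.6, -74.3, 55.9]
ee_rot: [2.558, 1.824, 0.0]
contact_force: [0.1, 0.1, 0.2]
opening: 0.997
finger_force: 0.0
5.65 [-3.50330523e-01  3.84657638e-01  1.79172641e+00  1.09937683e-05
  9.64896067e-01 -1.83732113e-02] [[ 0.326  0.945  0.   ]
 [ 0.945 -0.326 -0.   ]
 [ 0.     0.    -1.   ]]
shift to grip in tool axes [-2.34982886  1.48687669  0.93377935] yaw of tool y -19.020111634126323
```

View pics/s1.png

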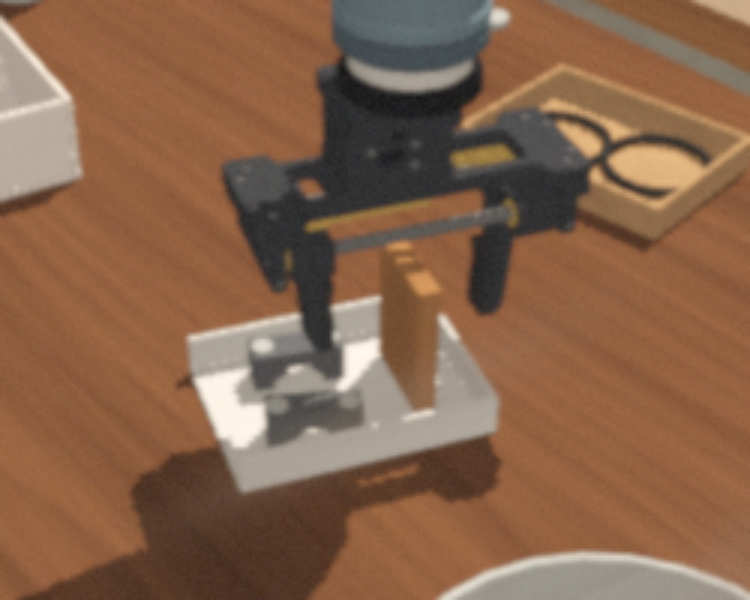

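The fingers straddle the wooden plate at about (410,320), and both caps at (300,360) and (312,415) are clear of them. I'll close now and lift gently.

```bash
python3 -m creep '{"turn":[[0,0,0],[0,0,0],[0,0,0],[0,0,0],[0,0,0],[0,0,0],[0,0,0],[0,0,0],[0,0,0],[0,0,0],[0,0,0],[0,0,0]],"linear":[[-2,1.5,0],[0,0,0],[0,0,0],[0,0,0],[0,0,0],[0,0,0],[0,0,0],[0,0,0],[0,0,0],[0,0,0],[0,0,0],[0,0,0]],"fingers":[0.3,0.5,0.6,0.7,0.75,0.8,0.85,0.9,1,1,1,1]}' 55
python3 g.py
```

```text
time_s: 7.2
ee_pos: [547.3, -76.7, 55.7]
ee_rot: [2.558, 1.824, 0.0]
contact_force: [1.5, 0.0, -1.0]
opening: 0.15
finger_force: 55.0
7.2 [-3.54091936e-01  3.86889805e-01  1.78905158e+00 -9.91500498e-06
  9.65409969e-01 -2.20265831e-02] [[ 0.326  0.945  0.   ]
 [ 0.945 -0.326 -0.   ]
 [-0.     0.    -1.   ]]
shift to grip in tool axes [-0.28608551  0.03984528  0.7310188 ] yaw of tool y -19.02561990440172
```

```bash
python3 -m creep '{"turn":[[0,0,0],[0,0,0],[0,0,0],[0,0,0],[0,0,0],[0,0,0],[0,0,0],[0,0,0],[0,0,0.04],[0,0,0.08],[0,0,0.09],[0,0,0.09],[0,0,0.09],[0,0,0.09],[0,0,0.06],[0,0,0.037],[0,0,0]],"linear":[[0,0,-5],[0,0,-10],[0,0,-15],[0,0,-20],[0,0,-20],[0,0,-20],[0,0,-10],[0,0,-5],[0,0,0],[0,0,0],[0,0,0],[0,0,0],[0,0,0],[0,0,0],[0,0,0],[0,0,0],[0,0,0]],"fingers":[1,1,1,1,1,1,1,1,1,1,1,1,1,1,1,1,1]}' 55
python3 g.py
python3 - <<'E'
from h import *
p,d=read_camera('side'); cv2.imwrite('pics/s2.png',cv2.resize(p[100:350,200:500,::-1],None,fx=2,fy=2))
E
```

```text
time_s: 9.32
ee_pos: [546.9, -76.6, 160.3]
ee_rot: [-2.971, -1.021, 0.001]
contact_force: [0.1, -0.2, -4.4]
opening: 0.152
finger_force: 55.0
9.325 [-3.54082958e-01  2.28658764e-01  1.74276308e+00 -9.73609670e-05
  1.17102012e+00  5.54557423e-01] [[ 0.789  0.615 -0.001]
 [ 0.615 -0.789  0.   ]
 [-0.001 -0.001 -1.   ]]
shift to grip in tool axes [7.39757003e-02 6.05729436e-01 1.05337924e+02] yaw of tool y -52.059095651219785
```

View pics/s2.png

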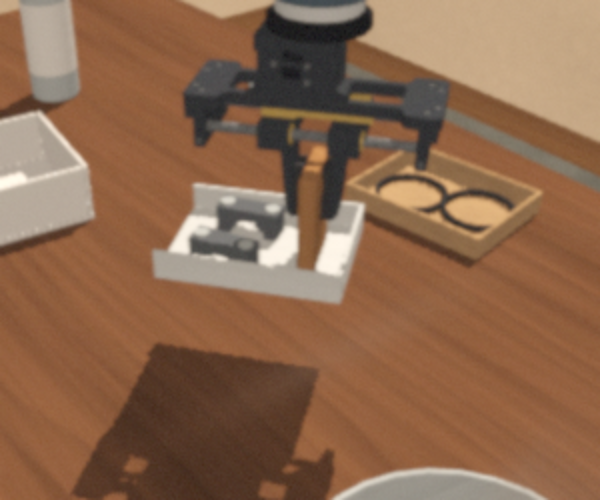

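The tray is held level in the air, with its shadow below at (200,420). Both caps are still on it at (250,212) and (225,245). Next is the carry over the pan.

```bash
python3 -m creep '{"turn":[[0,0,0],[0,0,0],[0,0,0],[0,0,0],[0,0,0],[0,0,0],[0,0,0],[0,0,0],[0,0,0],[0,0,0],[0,0,0],[0,0,0],[0,0,0],[0,0,0],[0,0,0],[0,0,0],[0,0,0],[0,0,0],[0,0,0]],"linear":[[-4.5,5,0],[-9,10,0],[-13,15,0],[-18,20.5,0],[-18,20.5,0],[-18,20.5,0],[-18,20.5,0],[-18,20.5,0],[-18,20.5,0],[-18,20.5,0],[-18,20.5,0],[-18,20.5,0],[-18,20.5,0],[-18,20.5,0],[-18,20.5,0],[-13,15,0],[-9,10,0],[-4.5,5,0],[0,0,0]],"fingers":[1,1,1,1,1,1,1,1,1,1,1,1,1,1,1,1,1,1,1]}' 55
python3 - <<'E'
from h import *
o=get_obs(); M=R.from_rotvec(o['ee_rot']).as_matrix(); print(o['joint_pos'].round(3))
T0=np.array(o['ee_pos']); E=T0-117*M[:,1]+56*M[:,2]; print('edge',E)
goal=np.array([424.2+45*.614,-354.3-45*.789,52]); print('goal edge',goal)
# plan: tilt 0.785 over N rows w/ edge going linearly to goal
N=14; pose=T0.copy(); Mc=M.copy()
for i in range(1,N+1):
    th=-0.785*i/N; Mn=M@R.from_rotvec([th,0,0]).as_matrix()
    Ei=E+(goal-E)*i/N; t=Ei+117*Mn[:,1]-56*Mn[:,2]
    print((Mc.T@(t-pose)).round(1)); pose=t; Mc=Mn
print(pose)
E
```

```text
time_s: 11.75
ee_pos: [523.0, -483.3, 160.6]
ee_rot: [-2.971, -1.021, -0.0]
contact_force: [0.1, 0.1, -5.4]
opening: 0.155
finger_force: 55.0
[-0.912  0.557  1.294  0.     1.291 -0.003]
edge [ 451.08376112 -390.94835501  104.60479483]
goal edge [ 451.83  -389.805   52.   ]
[ 0.1 -3.4 -2.7]
[ 0.1 -3.6 -2.7]
[ 0.1 -3.8 -2.7]
[ 0.1 -4.  -2.8]
[ 0.1 -4.2 -2.8]
[ 0.1 -4.4 -2.9]
[ 0.1 -4.6 -2.9]
[ 0.1 -4.8 -3. ]
[ 0.1 -5.  -3.1]
[ 0.1 -5.2 -3.2]
[ 0.1 -5.3 -3.3]
[ 0.1 -5.5 -3.4]
[ 0.1 -5.7 -3.5]
[ 0.1 -5.8 -3.7]
[ 478.38174621 -423.92451633  174.2941674 ]
```

```bash
python3 -m creep '{"turn":[[-0.056,0,0],[-0.056,0,0],[-0.056,0,0],[-0.056,0,0],[-0.056,0,0],[-0.056,0,0],[-0.056,0,0],[-0.056,0,0],[-0.056,0,0],[-0.056,0,0],[-0.056,0,0],[-0.056,0,0],[-0.056,0,0],[-0.056,0,0],[0,0,0],[0,0,0],[0,0,0],[0,0,0]],"linear":[[0,-3.4,-2.7],[0,-3.6,-2.7],[0,-3.8,-2.7],[0,-4,-2.8],[0,-4.2,-2.8],[0,-4.4,-2.9],[0,-4.6,-2.9],[0,-4.8,-3],[0,-5,-3.1],[0,-5.2,-3.2],[0,-5.3,-3.3],[0,-5.5,-3.4],[0,-5.7,-3.5],[0,-5.8,-3.7],[0,0,0],[0,0,0],[0,0,0],[0,0,0]],"fingers":[1,1,1,1,1,1,1,1,1,1,1,1,1,1,1,1,1,1]}' 55
python3 - <<'E'
from h import *
o=get_obs(); print(o['ee_pos'],o['joint_pos'].round(3))
for c in ('side','top'):
    p,d=read_camera(c); cv2.imwrite(f'pics/{c}3.png',p[:,:,::-1])
    for x in regions_of(c,'cap_a_mid'): print(c,x['p'],x['extent'],np.median(cloud(c,d,x['mask']),0).round())
E
```

```text
time_s: 14.0
ee_pos: [477.6, -425.2, 174.9]
ee_rot: [2.251, 0.773, 0.32]
contact_force: [0.3, -0.2, -3.8]
opening: 0.152
finger_force: 55.0
[ 477.60275206 -425.17085125  174.86566454] [-0.915  0.093  2.081  0.021  0.184 -0.025]
side 0.96 [384.0, 384.4, 426.3, 417.6] [ 425. -319.   20.]
top 0.73 [468.7, 279.6, 501.0, 309.0] [ 428. -316.   20.]
top 0.24 [456.3, 235.3, 533.6, 347.1] [ 451. -329.    4.]
```

View pics/side3.png

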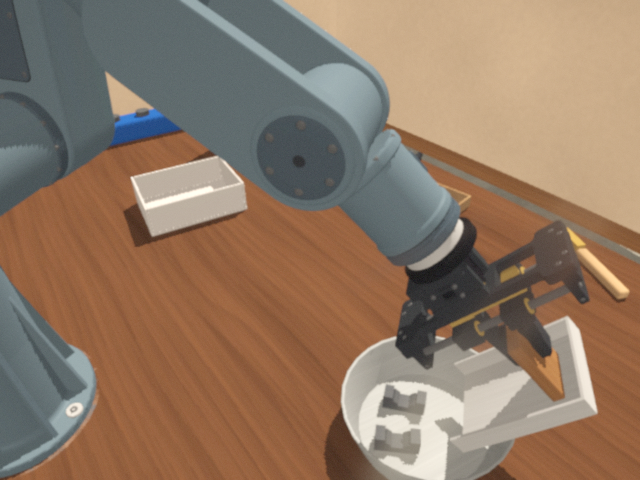

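Both caps lie in the pan at about (405,400) and (397,440), and the tray is empty. I'll raise it, level it and carry it back.

```bash
python3 -m creep '{"turn":[[0,0,0],[0,0,0],[0,0,0],[0,0,0],[0,0,0],[0.056,0,0],[0.056,0,0],[0.056,0,0],[0.056,0,0],[0.056,0,0],[0.056,0,0],[0.056,0,0],[0.056,0,0],[0.056,0,0],[0.056,0,0],[0.056,0,0],[0.056,0,0],[0.056,0,0],[0.056,0,0],[0,0,0]],"linear":[[0,5,-5],[0,9,-9],[0,9,-9],[0,9,-9],[0,5,-5],[0,0,0],[0,0,0],[0,0,0],[0,0,0],[0,0,0],[0,0,0],[0,0,0],[0,0,0],[0,0,0],[0,0,0],[0,0,0],[0,0,0],[0,0,0],[0,0,0],[0,0,0]],"fingers":[1,1,1,1,1,1,1,1,1,1,1,1,1,1,1,1,1,1,1,1]}' 55
python3 g.py
python3 -m creep '{"turn":[[0,0,0],[0,0,0],[0,0,0],[0,0,0],[0,0,0],[0,0,0],[0,0,0],[0,0,0],[0,0,0],[0,0,0],[0,0,0],[0,0,0],[0,0,0]],"linear":[[10,-9,0],[20,-17,0],[25,-22,0],[25,-22,0],[25,-22,0],[25,-22,0],[25,-22,0],[25,-22,0],[25,-22,0],[25,-22,0],[20,-17,0],[10,-9,0],[0,0,0]],"fingers":[1,1,1,1,1,1,1,1,1,1,1,1,1]}' 55
python3 g.py
```

```text
time_s: 16.7
ee_pos: [477.7, -425.5, 226.6]
ee_rot: [2.97, 1.02, 0.0]
contact_force: [-0.1, -0.7, -3.1]
opening: 0.156
finger_force: 55.0
16.7 [-9.12823362e-01  3.40997720e-01  1.45721170e+00 -6.92756141e-05
  1.34227849e+00 -3.61966760e-03] [[ 0.789  0.614  0.001]
 [ 0.614 -0.789 -0.001]
 [-0.     0.001 -1.   ]]
shift to grip in tool axes [ 268.95524103 -232.52219667  171.32258003] yaw of tool y -52.09263514146058
time_s: 18.32
ee_pos: [542.1, -83.7, 226.9]
ee_rot: [2.97, 1.024, 0.0]
contact_force: [-0.3, -0.5, -2.8]
opening: 0.154
finger_force: 55.0
18.325 [-3.69648281e-01  1.43261270e-01  1.69773950e+00 -1.20108027e-04
  1.30014959e+00  5.37130944e-01] [[ 0.788  0.616  0.   ]
 [ 0.616 -0.788 -0.   ]
 [ 0.     0.    -1.   ]]
shift to grip in tool axes [  8.16937758  -2.21460034 171.90459142] yaw of tool y -51.95278574024368
```

```bash
python3 -m creep '{"turn":[[0,0,0],[0,0,0],[0,0,0],[0,0,0],[0,0,0],[0,0,0],[0,0,0],[0,0,0],[0,0,0],[0,0,0],[0,0,0],[0,0,0]],"linear":[[0,0,10],[0,0,20],[0,0,25],[0,0,25],[0,0,25],[0,0,20],[0,0,15],[0,0,10],[0,0,7],[0,0,5],[0,0,2],[0,0,0]],"fingers":[1,1,1,1,1,1,1,1,1,1,1,1]}' 55
python3 -m creep '{"turn":[[0,0,0],[0,0,0],[0,0,0],[0,0,0]],"linear":[[0,0,2],[0,0,2],[0,0,2],[0,0,0]],"fingers":[1,1,1,1]}' 55
python3 - <<'E'
from h import *
p,d=read_camera('side'); cv2.imwrite('pics/s4.png',cv2.resize(p[150:350,220:470,::-1],None,fx=3,fy=3))
E
```

```text
time_s: 19.82
ee_pos: [542.5, -85.1, 62.9]
ee_rot: [2.971, 1.021, 0.0]
contact_force: [0.0, -0.2, -2.6]
opening: 0.153
finger_force: 55.0
time_s: 20.32
ee_pos: [542.2, -85.0, 56.5]
ee_rot: [-2.971, -1.021, 0.001]
contact_force: [0.1, 0.2, -1.7]
opening: 0.156
finger_force: 55.0
```

View pics/s4.png

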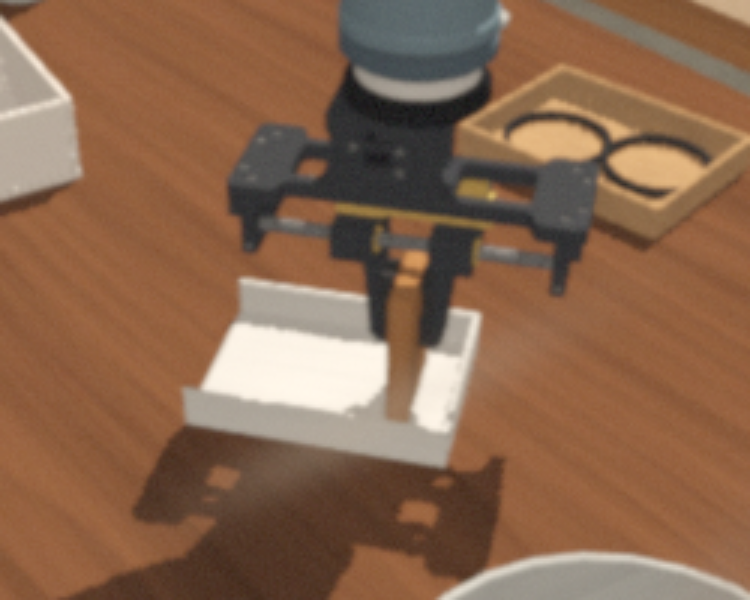

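The tray, centred near (330,375), is empty and practically on the bench. I'll press 1 mm, release and retreat.

```bash
python3 -m creep '{"turn":[[0,0,0],[0,0,0],[0,0,0]],"linear":[[0,0,0.5],[0,0,0.5],[0,0,0]],"fingers":[1,1,1]}' 55
python3 -m creep '{"turn":[[0,0,0],[0,0,0],[0,0,0],[0,0,0],[0,0,0],[0,0,0],[0,0,0],[0,0,0]],"linear":[[0,0,0],[0,0,0],[0,0,0],[0,0,0],[0,0,0],[0,0,0],[0,0,0],[0,0,0]],"fingers":[0.8,0.7,0.6,0.5,0.4,0.4,0.4,0.4]}' 20
python3 -m creep '{"turn":[[0,0,0],[0,0,0],[0,0,0],[0,0,0],[0,0,0],[0,0,0],[0,0,0],[0,0,0]],"linear":[[0,0,-8],[0,0,-15],[0,0,-25],[0,0,-30],[0,0,-30],[0,0,-30],[0,0,-20],[0,0,0]],"fingers":[0.4,0.4,0.4,0.4,0.4,0.4,0.4,0.4]}'
python3 - <<'E'
from h import *
p,d=read_camera('side'); cv2.imwrite('pics/s5.png',p[:,:,::-1])
for x in regions_of('side','cap_a_mid'): print(x['p'],np.median(cloud('side',d,x['mask']),0).round())
m=regions_of('side','tray_grip')[0]['mask']; P=cloud('side',d,m); print('tray',np.percentile(P,[1,50,99],axis=0).round())
m=regions_of('side','pan_floor')[0]['mask'];P=cloud('side',d,m); r=P[(P[:,2]>55)&(P[:,2]<68)]
print('pan rim plane',np.linalg.lstsq(np.c_[r[:,:2],np.ones(len(r))],r[:,2],rcond=None)[0],r.mean(0))
E
```

```text
time_s: 20.75
ee_pos: [542.4, -85.2, 55.8]
ee_rot: [2.971, 1.021, 0.0]
contact_force: [-0.3, -0.1, -2.6]
opening: 0.157
finger_force: 55.0
time_s: 21.75
ee_pos: [542.3, -85.1, 55.7]
ee_rot: [-2.971, -1.021, 0.0]
contact_force: [0.1, 0.5, -0.0]
opening: 0.598
finger_force: 0.0
time_s: 22.75
ee_pos: [543.6, -85.6, 216.6]
ee_rot: [2.968, 1.02, 0.006]
contact_force: [-0.6, -0.0, 0.2]
opening: 0.601
finger_force: 0.0
0.68 [ 426. -320.   21.]
tray [[ 432. -140.    2.]
 [ 519.  -61.    7.]
 [ 599.   35.   90.]]
pan rim plane [-8.06622253e-03 -4.71943393e-03  6.18117827e+01] [ 438.84769669 -347.59974144   59.91241353]
```

View pics/s5.png

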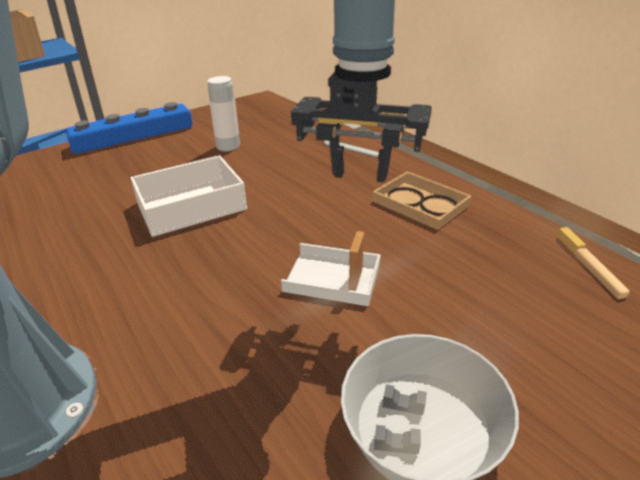

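The empty tray is flat at (333,273), both caps are in the pan at (405,400) and (397,440), and the gripper is clear.

```bash
python3 -c "from cell import sign_off; print(sign_off())"
```

```text
the job is handed in; nothing more can be done
None
```

Both bearing caps are in the round steel pan, which stands flat; the empty tray is back flat on the bench and released, and I handed the job in at about 23 s.

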